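Fetch the unfinished lamb from behind the figures

TASK

The small unfinished lamb stands hemmed in at the back of the display stand. First set all three tall figures (shepherd, bust and angel) upright in the empty wooden tray, then stand the lamb in the middle of the round turntable for carving, and only then put each figure back in the middle of its own seat on the stand, the one shaped like its base, lined up with it. Never let a figure or the lamb tip over, and leave everything standing and released.

Things in the scene. Friction and masses are not known exactly. Their poses are not given: they have to be found in the camera images.
- stand: Fixed dark wooden display stand: base board 170 (x) by 230 (y) mm, top 12 mm above the origin; along its far (+x) edge a back board 12 mm thick, up to 52 mm. Origin: centre of the underside. Three seats surround the lamb, one in front (-x), one on each side (y), centres about 55 mm from it; which is where changes. Two tiny birds (30 mm tall) stand at the front corners.
- round_seat: Round pale plywood seat of 50 mm diameter, 3 mm thick, fixed on the stand: the shepherd's place. Origin: centre of its underside (top at 3 mm).
- square_seat: Square pale plywood seat, 48 by 48 mm, 3 mm thick, fixed on the stand: the bust's place. Origin: centre of its underside (top at 3 mm), x and y along its sides.
- oblong_seat: Oblong pale plywood seat, 40 mm (x) by 56 mm (y), 3 mm thick, fixed on the stand: the angel's place. Origin: centre of its underside (top at 3 mm), long side along y.
- shepherd: Carved wooden robed shepherd on a round base of 42 mm diameter, 128 mm tall, 130 g; starts on the round seat. Robe round, 35 mm in diameter from 60 to 100 mm up (grip there, about 85 mm up), hat above it. Origin: centre of the underside, z up.
- bust: Carved wooden head on a square post, 129 mm tall, 130 g; base 42 by 42 mm, post 34 by 34 mm from 10 to 100 mm up (grip two facing sides about 85 mm up), round head above; starts on the square seat. Origin: centre of the underside, z up, x and y square to the faces.
- angel: Carved wooden angel, 125 mm tall, 130 g, on an oblong base 34 mm (x) by 50 mm (y); body 28 mm thick in x and 30 mm wide in y, up to 102 mm; thin wings spread 52 mm along y between 53 and 103 mm up (grip front to back along x, 28 mm, about 85 mm up); starts on the oblong seat. Origin: centre of the underside, z up.
- lamb: Small pale wooden lamb, 46 mm long (x), 28 mm wide (y) across the body, 49 mm tall, 50 g; the body is between 16 and 38 mm up (grip across y about 27 mm up), head at its -x end. Starts at the back of the stand between the figures. Origin: centre of the underside, z up.
- tray: Fixed empty wooden tray on the left or right of the stand: outside 250 mm (x) by 140 mm (y), walls 22 mm high and 6 mm thick, floor 6 mm above the origin. Origin: centre of the underside.
- turntable: Fixed round wooden carver's turntable, 110 mm in diameter, flat top 24 mm above the origin, with a small steel dot in the middle; on the other side of the stand from the tray; it does not turn. Origin: centre of the underside.
Mind the look-alikes: they are no part of the job. What is shaped like the shepherd but purple or yellow is not meant.

How it is judged:
On the way, in this order (a step that is already met when the one before it is completed fails the run):
1. all three figures stand in the tray (x of shepherd in the frame of tray between -0.108 and 0.108 m and y of shepherd in the frame of tray between -0.053 and 0.053 m and z of each of shepherd, bust, angel in the frame of tray below 0.014 m and angle between each of shepherd, bust, angel's own z axis and vertical below 0.2 rad and x of bust in the frame of tray between -0.108 and 0.108 m and y of bust in the frame of tray between -0.053 and 0.053 m and x of angel in the frame of tray between -0.108 and 0.108 m and y of angel in the frame of tray between -0.053 and 0.053 m), for 0.2 s.
2. with the figures in the tray, the lamb stands in the middle of the turntable (all of step 1 and horizontal distance between lamb and turntable below 0.015 m and z of lamb in the frame of turntable between 0.02 and 0.03 m and angle between lamb's own z axis and vertical below 0.15 rad), for 0.2 s.
At the end, for the whole second after the job is handed in: The lamb stands upright within 15 mm of the middle of the turntable, and each figure stands upright on its own seat (shepherd round, bust square, angel oblong) within 12 mm of the seat's centre, bust and angel lined up with their seats to 20 degrees, all at rest (horizontal distance between lamb and turntable below 0.015 m and z of lamb in the frame of turntable between 0.02 and 0.03 m and angle between each of lamb, shepherd, bust, angel's own z axis and vertical below 0.15 rad and horizontal distance between shepherd and round_seat below 0.012 m and z of shepherd in the frame of round_seat between 0 and 0.008 m and horizontal distance between bust and square_seat below 0.012 m and z of bust in the frame of square_seat between 0 and 0.008 m and horizontal distance between angel and oblong_seat below 0.012 m and z of angel in the frame of oblong_seat between 0 and 0.008 m and angle between the x axis of angel and the x axis of oblong_seat, either way round below 0.35 rad and (angle between the x axis of bust and the x axis of square_seat, either way round below 0.35 rad or angle between the y axis of bust and the x axis of square_seat, either way round below 0.35 rad) and linear speed of each of shepherd, bust, angel, lamb below 0.02 m/s and angular speed of each of shepherd, bust, angel, lamb below 0.2 rad/s); the robot touches nothing.
It fails at once if a figure or the lamb tips over (more than 50 degrees) (angle between any of shepherd, bust, angel, lamb's own z axis and vertical above 0.87 rad).
It also fails if it takes over 152 s, if anything falls off the work surface, if the arm or the gripper's body presses on something with over 40 N, if the wrist force passes 120 N, or if a joint passes its speed limit or range.

ROBOT

A 6-joint arm with a two-finger parallel gripper is mounted at the origin on the work surface. World frame = base frame: x ahead of the robot, y to its left, z up, the work surface at z = 0. Lengths are in m, angles in rad, forces in N, time in s.
With the tool pointing down it reaches from about 0.275 to 0.75 m from the base axis. Payload 10.2 kg.
Tool frame: the origin (TCP) lies between the finger pads; the fingertips stand 8 mm ahead of it and the grasp point (between the pads) lies 11 mm behind it; z points along the fingers, y is the direction in which the jaws open and shut (so a half turn about z gives the same grasp; the last joint's range is limited). The gripper opens to 85 mm and grips with 20 to 120 N. Pads are 22 mm wide; open, the fingers measure 114 mm over their backs; the gripper's body (76 mm by 85 mm) begins 54 mm behind the grasp point. The pads swing forward as they close: fully open they stand 13 mm farther back than shut.
Start: joints at [-1.568, 0.313, 1.498, -0, 1.331, -0.223], TCP at [0.118, -0.512, 0.239] pointing down, gripper open.
Joint ranges: [-2.94, 2.94], [-0.97, 2.17], [0.19, 2.56], [-1.23, 4.37], [0.02, 3.11], [-2.88, 2.88]. Speed limits (rad/s): [2.39, 2.39, 3.01, 3.14, 3.14, 3.14].

INTERFACE

Orientations are given as a rotation vector (axis times angle).
In Python, from bench import get_state, capture, close_job gives the robot as it stands. The module is installed in compiled form; this text tells all that it offers.
- The arm moves only by the tool send_rows, never from a script. Its arguments are lists of equal length, an entry for each row: "travel": the shift along the tool's x, y, z in m, a list of three; "turn": the turn about the tool's z in rad; "claw": the finger opening in m, from 0 to 0.0854. A call has 1 to 10 rows; each row shifts and turns the commanded pose from where the row before left it, along the tool's axes as they then stand; what a row does not reach is not made up. A row lasts 1/10 s, in which the tool goes at most 50 mm and 8.59 degrees, less where a joint would pass 70% of its speed; a pose out of reach is approached as far as the arm can. A call is refused whole if a number of a shift passes 0.05 or a number of a turn 0.15, either way. A call with a gripper value outside its range is refused whole. The fingers move at their own pace and stop on an object; "grip_force" is the grip in N (left out, the last holds). Time passes only in rows, so rows that do not move let the fingers close. It gives the time, the measured TCP pose, the force and the opening at its end, in the units of the state.
- get_state(): the state, without advancing time (a new reading comes with each control period).
- capture(name): name is "scene" or "top" or "wrist"; returns a dict with "frame" (384x512x3 uint8, red, green, blue), "depth" (384x512 float32, m along the optical axis (not along the pixel's ray), 0 where there is no reading), "intrinsics" (3x3 intrinsics, pixels), "D" ([k1, k2, p1, p2, k3] as OpenCV has them; the pictures are not rectified), "view" (4x4, takes a point from world to camera coordinates). Camera axes: x right, y down, z forward; pixel columns grow to the right and rows downward; lengths in m; the calibration is good to about 2 mm. A picture is of the moment at which its call begins.
- close_job(): hands the job in, once; it reports no verdict.
The state is a dict: "clock": time; "joint_pos": joint angles; "qd": joint speeds; "effort": joint torques, N m; "position": TCP position; "eef_rot": TCP orientation; "force": force on the tool from outside, world axes, zero at the start; "torque": the same for the moment, N m; "grip_width": opening from 0.0 (shut) to 1.0 (fully open).
Only numpy, scipy, OpenCV 4.12 (cv2) and the standard library are available. Lean on these libraries where they do the work, as an engineer would, in place of code of your own. Each camera call takes 0.05 s, during which the arm holds its last target. There are 200 camera calls.

## Working session

There is one attempt and no reset: what is moved stays moved. The work goes in short steps, Python scripts to look and compute and a tool call to move; the robot and the scene stay as the last step left them, time stands still between calls to the robot, and variables do not carry over. Pictures are saved under pics/ and viewed, about 12 in all and at most 16, crops included, and the job is handed in when it is done.

Besides the shell and the picture viewer there is one more tool, called after "Request:" as name([rows], argument=value, ...), one row to a line, values as JSON. send_rows: Moves the arm, as the interface text tells. Its arguments: {"type":"object","properties":{"travel":{"type":"array","items":{"type":"array","items":{"type":"number"}}},"turn":{"type":"array","items":{"type":"number"}},"claw":{"type":"array","items":{"type":"number"}},"grip_force":{"type":"number"}},"required":["travel","turn","claw"]}

```bash
mkdir -p pics
python3 - <<'E'
from bench import get_state,capture
import cv2,numpy as np
s=get_state();print({k:np.round(v,3) for k,v in s.items()})
for n in("top","scene"):
    c=capture(n);cv2.imwrite(f"pics/{n}0.png",c["frame"][:,:,::-1]);np.savez(f"{n}0.npz",**c)
    print(n,np.round(c["intrinsics"],1).tolist(),np.round(c["D"],4),np.round(c["view"],3).tolist())
a=np.hstack([]) if 0 else None
E
```

```text
{'clock': np.float64(0.0), 'joint_pos': array([-1.568,  0.313,  1.498, -0.   ,  1.331, -0.223]), 'qd': array([ 0.   ,  0.001, -0.   , -0.002, -0.001,  0.   ]), 'effort': array([-1.0000e-03, -4.1227e+01, -2.5973e+01, -0.0000e+00,  4.0000e-03,
       -0.0000e+00]), 'position': array([ 0.118, -0.511,  0.239]), 'eef_rot': array([-3.12 , -0.354, -0.   ]), 'force': array([ 0.76 , -0.256, -0.55 ]), 'torque': array([-0.017, -0.057, -0.004]), 'grip_width': np.float64(0.999)}
top [[403.3, 0.0, 256.1], [0.0, 403.3, 190.6], [0.0, 0.0, 1.0]] [0.0471 0.     0.     0.     0.    ] [[0.01, -1.0, 0.004, -0.007], [-0.992, -0.01, -0.128, 0.597], [0.128, -0.003, -0.992, 0.79], [0.0, 0.0, 0.0, 1.0]]
scene [[369.8, 0.0, 258.3], [0.0, 369.8, 193.6], [0.0, 0.0, 1.0]] [0.0186 0.     0.     0.     0.    ] [[-0.79, 0.613, 0.002, 0.477], [0.368, 0.478, -0.798, -0.201], [-0.49, -0.63, -0.603, 1.045], [0.0, 0.0, 0.0, 1.0]]
```

View pics/top0.png

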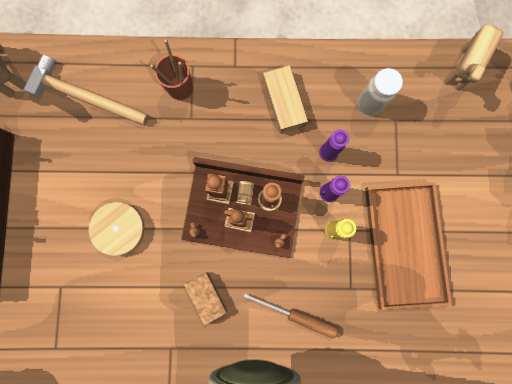

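View pics/scene0.png

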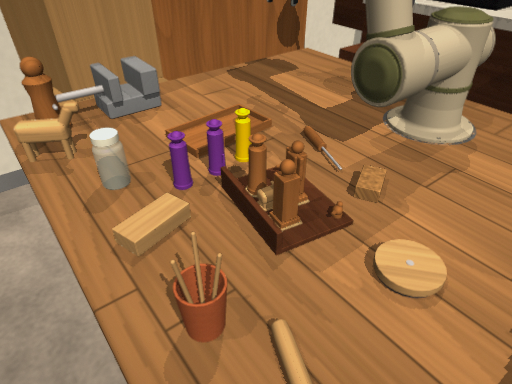

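The top view has the stand at about (245,207), the tray on the right (-y) at (408,245) and the turntable on the left (+y) at (116,229). Purple and yellow look-alikes stand at (334,146), (336,188) and (342,229), between the stand and the tray.

```bash
cat > h.py <<'E'
import numpy as np,cv2
def pts(c):
    """world xyz per pixel from depth"""
    h,w=c["depth"].shape
    uv=np.stack(np.meshgrid(np.arange(w),np.arange(h)),-1).reshape(-1,1,2).astype(np.float32)
    n=cv2.undistortPoints(uv,c["intrinsics"],c["D"])[:,0]
    d=c["depth"].reshape(-1,1)
    p=np.hstack([n*d,d]);V=c["view"]
    P=((p-V[:3,3])@V[:3,:3]).reshape(h,w,3)
    P[c["depth"]==0]=np.nan
    return P
def ray(c,uv,z):
    """pixel onto plane at height z"""
    uv=np.array(uv,np.float32).reshape(-1,1,2)
    n=cv2.undistortPoints(uv,c["intrinsics"],c["D"])[:,0]
    V=c["view"];o=-V[:3,:3].T@V[:3,3];d=np.hstack([n,np.ones((len(n),1))])@V[:3,:3]
    return o+d*((z-o[2])/d[:,2])[:,None]
def proj(c,p):
    V=c["view"];r,_=cv2.Rodrigues(V[:3,:3])
    return cv2.projectPoints(np.array(p,float).reshape(-1,1,3),r,V[:3,3],c["intrinsics"],c["D"])[0][:,0]
def rect(P,m):
    r=cv2.minAreaRect(P[m][:,:2].astype(np.float32)*1000)
    return np.round(r[0],1),np.round(r[1],1),round(r[2],1)
E
python3 - <<'E'
from h import *
c=dict(np.load("top0.npz"));P=pts(c);Z=P[...,2]
f=c["frame"]
print("cam",-c["view"][:3,:3].T@c["view"][:3,3])
v,u=np.mgrid[:384,:512]
print("table z",np.nanmedian(Z[250:270,80:160]))
def band(box,a,b):
    u0,u1,v0,v1=box;return (u>=u0)&(u<u1)&(v>=v0)&(v<v1)&(Z>a)&(Z<b)
m=band((80,155,195,265),.018,.03);print("turntable",cv2.minEnclosingCircle(P[m][:,:2].astype(np.float32)),P[m].mean(0))
m=band((355,460,175,320),.016,.03);print("tray rim",rect(P,m),np.median(Z[m]))
m=band((180,310,150,260),.042,.058);print("backboard(+)",rect(P,m&(v<185)))
m=band((180,310,150,262),.008,.0145);print("board",rect(P,m))
for a,b in((.085,.099),(.099,.112),(.112,.14)):
    n,l,s,ce=cv2.connectedComponentsWithStats(band((180,460,110,262),a,b).astype(np.uint8))
    for i in range(1,n):
        if s[i,4]>8: print(a,b,"blob",np.round(ce[i]),s[i,4],np.round(P[l==i].mean(0),4),f[l==i].mean(0).astype(int),rect(P,l==i))
m=band((230,262,170,212),.03,.056);print("lamb",rect(P,m),P[m].mean(0))
h=np.clip(np.nan_to_num(Z)/.14*255,0,255).astype(np.uint8)
a=cv2.resize(f[150:265,175:350,::-1],None,fx=4.5,fy=4.5,interpolation=cv2.INTER_CUBIC)
cv2.imwrite("pics/crop1.png",a)
E
```

```text
cam [0.49077642 0.00125055 0.85999145]
table z -0.00012040277424544109
turntable ((0.5182417631149292, 0.28754812479019165), 0.05558091402053833) [0.51806788 0.28688054 0.02373521]
tray rim (array([ 490.9, -314.4]), array([251.2, 143.7]), 4.5) 0.02101674682043473
backboard(+) (array([626.9,  16.8]), array([228.3,  39.8]), 81.0)
board (array([557.4,  29.6]), array([232. , 158.3]), 81.0)
0.085 0.099 blob [332. 147.] 32 [ 0.6779 -0.147   0.0919] [73 37 87] (array([ 678.7, -148. ]), array([29. ,  7.7]), 45.1)
0.085 0.099 blob [332. 190.] 26 [ 0.5922 -0.147   0.0918] [85 43 99] (array([ 592.7, -148.4]), array([31.3,  9.9]), 38.5)
0.085 0.099 blob [222. 193.] 9 [0.584  0.0637 0.0933] [73 49 32] (array([583.6,  64.3]), array([ 4.4, 11.2]), 27.1)
0.085 0.099 blob [336. 229.] 26 [ 0.5189 -0.1526  0.0921] [185 160  69] (array([ 518.9, -153.6]), array([28.1,  7.4]), 5.7)
0.099 0.112 blob [334. 145.] 54 [ 0.6793 -0.1501  0.1011] [120  61 141] (array([ 679.8, -151.7]), array([31.9, 14.9]), 57.3)
0.099 0.112 blob [334. 189.] 42 [ 0.5928 -0.148   0.1008] [130  66 153] (array([ 593.8, -148.5]), arra
[... 272 characters left out ...]
.112 0.14 blob [216. 184.] 236 [0.5983 0.0734 0.1232] [149  99  65] (array([600.9,  75.5]), array([33.4, 33.9]), 82.5)
0.112 0.14 blob [341. 184.] 251 [ 0.5998 -0.1568  0.1218] [151  80 174] (array([ 600. , -157.4]), array([31.3, 32.3]), 47.3)
0.112 0.14 blob [272. 192.] 243 [ 0.5826 -0.0291  0.1331] [181 120  79] (array([584.3, -29.6]), array([33.2, 32.8]), 0.3)
0.112 0.14 blob [238. 216.] 291 [0.5387 0.0319 0.1247] [142  94  62] (array([538.5,  32.5]), array([51.1, 27.7]), 80.3)
0.112 0.14 blob [347. 228.] 263 [ 0.5201 -0.1663  0.1216] [239 234 110] (array([ 520.3, -166.7]), array([31.2, 31.1]), 89.5)
lamb (array([606.6,  21.3]), array([69.3, 64.7]), 0.5) [0.60842305 0.01799684 0.04728805]
```

View pics/crop1.png

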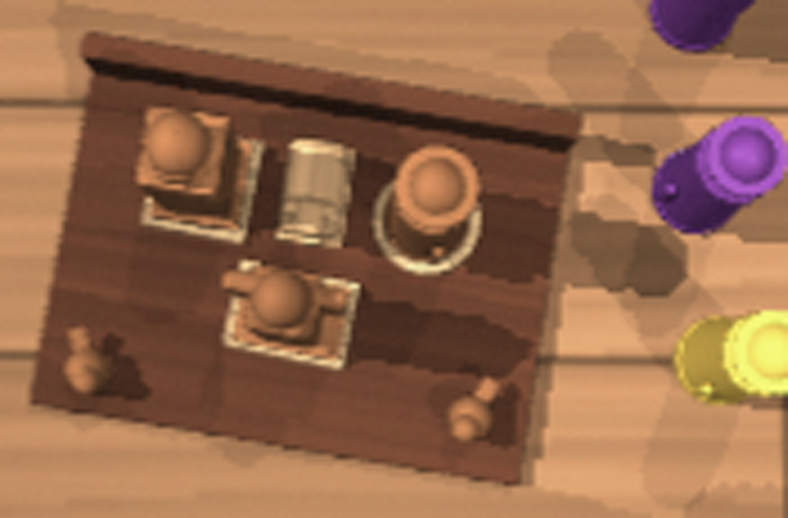

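The crop shows the bust on the square seat at (203,186), the shepherd in natural wood colour on the round seat at (427,220), the angel on the oblong seat at (292,312) and the lamb between them at (318,193).

Shepherd candidates in the full top view:
- (272,192): brown, standing on the round seat. This is the one I want.
- (340,138) and (341,184): purple, rejected.
- (347,228): yellow, rejected.

The large brown figure and the sheep at the edge of the scene view, around (40,100), are background.

Run:
```python
from h import *
c=dict(np.load("top0.npz"));P=pts(c);Z=P[...,2]
f=lambda q:(np.array(q)+.5)/4.5-.5+[175,150]
R=lambda q,z:np.round(ray(c,f(q),z)[:,:2]*1000,1)
print("square",R([(203,186),(143,230),(245,242),(263,142)],.015).tolist())
print("round",R([(427.5,219),(374,222),(481,220),(428,272)],.015).tolist())
print("oblong",R([(292,312),(223,338),(346,367),(360,283)],.015).tolist())
print("lamb",R([(318,193)],.045).tolist())
v,u=np.mgrid[:384,:512]
m=(u>232)&(u<256)&(v>178)&(v<208)&(Z>.04)&(Z<.07);print("lamb top",rect(P,m),m.sum())
s=dict(np.load("scene0.npz"));Q=pts(s).reshape(-1,3)
# side-view points of upper bodies, combined with the top view
A=np.vstack([P.reshape(-1,3),Q])
for n,x,y in(("bust",.6,.0735),("shep",.583,-.029),("angel",.5385,.0325)):
    k=A[(np.hypot(A[:,0]-x,A[:,1]-y)<.035)]
    for a,b in((.07,.098),(.1,.118),(.118,.15)):
        q=k[(k[:,2]>a)&(k[:,2]<b)][:,:2]*1000;print(n,a,len(q),q.min(0).round(1),q.max(0).round(1))
    print(k[:,2].max())
t=np.deg2rad(-9);X=np.array([np.cos(t),np.sin(t)]);Y=np.array([-X[1],X[0]]);o=np.array([563,28.6])
for q in ([203,186],[427.5,219],[292,312]): d=R([q],.015)[0]-o;print("stand frame",d@X,d@Y)
```

```text
square [[598.6, 75.7], [577.6, 103.3], [572.4, 55.6], [619.8, 48.0]]
round [[584.1, -29.7], [582.4, -4.6], [583.9, -54.7], [559.2, -30.0]]
oblong [[540.0, 33.1], [527.6, 64.9], [514.8, 7.7], [553.8, 1.6]]
lamb [[592.1, 21.0]]
lamb top (array([594.3,  22.2]), array([27.8, 44.7]), 83.2) 284
bust 0.07 384 [582.3  56.4] [621.2  96.9]
bust 0.1 483 [582.3  56.6] [621.   96.7]
bust 0.118 400 [586.   63.1] [615.3  91.7]
0.14523956465646784
shep 0.07 243 [567.1 -43.8] [603.1  -8.9]
shep 0.1 211 [566.9 -45.4] [602.8  -8.9]
shep 0.118 477 [567.8 -46. ] [600.9 -10.9]
0.1439752375960877
angel 0.07 110 [523.    6.5] [553.4  60.3]
angel 0.1 377 [523.1   6.4] [555.2  60.1]
angel 0.118 297 [527.6   6.3] [551.2  54.1]
0.1410285205263667
stand frame 27.79364162179205 52.08918779746321
stand frame 29.96035329840289 -54.28146304434765
stand frame -23.420786926369207 0.8466048367528101
```

Both estimates agree: angel (0.540, 0.033), bust (0.600, 0.076), shepherd (0.584, -0.029), stand yaw about -9°. Every figure can be gripped along the stand's x axis, which means tool yaw 81°, so I'll turn to that first.

Request:
send_rows([
  [0,0,-0.01],
  [0,0,0],
  [0,0,0],
  [0,0,0],
  [0,0,0],
  [0,0,0],
  [0,0,0],
  [0,0,0],
  [0,0,0],
], turn=[-0.1485,-0.1485,-0.1485,-0.1485,-0.1485,-0.1485,-0.1485,-0.1485,0], claw=[0.07,0.07,0.07,0.07,0.07,0.07,0.07,0.07,0.07], grip_force=40)

```text
clock: 1.0
position: [0.1175, -0.5115, 0.249]
eef_rot: [-2.387, -2.042, -0.001]
force: [0.2, -0.5, -0.3]
grip_width: 0.817
```

```bash
cat > mv.py <<'E'
import sys,numpy as np
from scipy.spatial.transform import Rotation as Ro
from bench import get_state
# usage: mv.py x y z [x y z ...]: tool-axis shifts from the present pose, via points
s=get_state();R=Ro.from_rotvec(s["eef_rot"]).as_matrix();p=np.array(s["position"])
print("t",round(float(s["clock"]),2),"pos",p.round(4),"yaw",np.rad2deg(np.arctan2(R[1,0],R[0,0])).round(1),"tilt",np.rad2deg(np.arccos(-R[2,2])).round(2),"w",round(float(s["grip_width"])*.0854,4),"F",np.round(s["force"],1))
g=np.array(sys.argv[1:],float).reshape(-1,3)
for q in g:
    d=R.T@(q-p);n=int(np.ceil(np.abs(d).max()/.04));print(q,"total",d.round(4),"rows",n,"each",(d/max(n,1)).round(4));p=q
E
python3 mv.py .54 .033 .249 .54 .033 .089
```

```text
t 1.0 pos [ 0.1175 -0.5115  0.249 ] yaw 81.1 tilt 0.04 w 0.0698 F [ 0.2 -0.5 -0.3]
[0.54  0.033 0.249] total [6.035e-01 3.329e-01 4.000e-04] rows 16 each [0.0377 0.0208 0.    ]
[0.54  0.033 0.089] total [-1.0e-04  0.0e+00  1.6e-01] rows 4 each [-0.    0.    0.04]
```

Request:
send_rows([
  [0.0377,0.0208,0],
  [0.0377,0.0208,0],
  [0.0377,0.0208,0],
  [0.0377,0.0208,0],
  [0.0377,0.0208,0],
  [0.0377,0.0208,0],
  [0.0377,0.0208,0],
  [0.0377,0.0208,0],
], turn=[0,0,0,0,0,0,0,0], claw=[0.07,0.07,0.07,0.07,0.07,0.07,0.07,0.07])

```text
clock: 1.8
position: [0.3297, -0.2382, 0.2493]
eef_rot: [2.394, 2.034, 0.0]
force: [0.8, -0.1, 0.1]
grip_width: 0.821
```

Request:
send_rows([
  [0.0377,0.0208,0],
  [0.0377,0.0208,0],
  [0.0377,0.0208,0],
  [0.0377,0.0208,0],
  [0.0377,0.0208,0],
  [0.0377,0.0208,0],
  [0.0377,0.0208,0],
  [0.0377,0.0208,0],
  [0,0,0],
  [0,0,0],
], turn=[0,0,0,0,0,0,0,0,0,0], claw=[0.07,0.07,0.07,0.07,0.07,0.07,0.07,0.07,0.07,0.07])

```text
clock: 2.8
position: [0.5404, 0.0325, 0.2487]
eef_rot: [-2.39, -2.038, 0.001]
force: [0.6, -0.7, 0.9]
grip_width: 0.823
```

```bash
python3 mv.py .54 .033 .249
python3 - <<'E'
from h import *
from bench import capture
c=capture("wrist");np.savez("w0.npz",**c)
a=c["frame"][:,:,::-1].copy()
for p in ((.540,.033,.117),(.6,.076,.145),(.584,-.029,.143),(.593,.021,.061)):
    q=proj(c,p)[0];print(p,q.round(1));cv2.drawMarker(a,tuple(int(i) for i in q),(255,0,255),0,12,1)
cv2.imwrite("pics/w0.png",a)
E
```

```text
t 2.8 pos [0.5404 0.0325 0.2487] yaw 80.9 tilt 0.07 w 0.0703 F [ 0.6 -0.7  0.9]
[0.54  0.033 0.249] total [ 0.0005 -0.0005 -0.0003] rows 1 each [ 0.0005 -0.0005 -0.0003]
(0.54, 0.033, 0.117) [255. 187.]
(0.6, 0.076, 0.145) [324.1 130.6]
(0.584, -0.029, 0.143) [316.8 255.7]
(0.593, 0.021, 0.061) [306.  176.1]
```

View pics/w0.png

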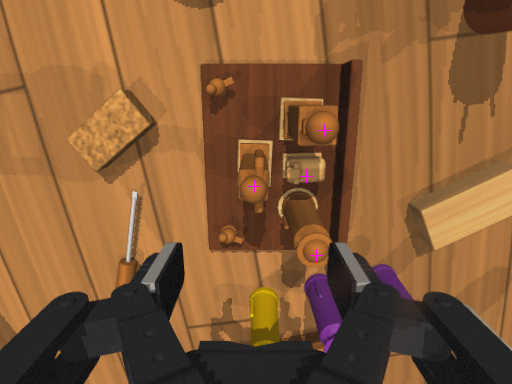

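The wrist view agrees: the projected marks sit on the angel's head (255,187) and the bust's head (324,130), on the lamb, and about 5 px off the shepherd's hat. I'll grasp the angel now.

Request:
send_rows([
  [0,0,0.04],
  [0,0,0.04],
  [0,0,0.04],
  [0,0,0.03],
  [0,0,0.01],
  [0,0,0],
], turn=[0,0,0,0,0,0], claw=[0.06,0.06,0.06,0.06,0.06,0.06])

```text
clock: 3.45
position: [0.54, 0.0313, 0.089]
eef_rot: [-2.39, -2.037, 0.002]
force: [0.1, -0.1, 0.1]
grip_width: 0.7
```

Request:
send_rows([
  [0,0,0],
  [0,0,0],
  [0,0,0],
  [0,0,0],
  [0,0,0],
  [0,0,0],
  [0,0,0],
  [0,0,0],
], turn=[0,0,0,0,0,0,0,0], claw=[0.05,0.04,0.035,0.03,0.025,0.02,0.02,0.02])

```text
clock: 4.25
position: [0.5405, 0.0321, 0.0899]
eef_rot: [2.388, 2.041, -0.0]
force: [-3.9, -0.2, 6.4]
grip_width: 0.329
```

Request:
send_rows([
  [0,0,-0.01],
  [0,0,-0.02],
  [0,0,-0.035],
  [0,0,-0.035],
  [0,0,-0.035],
  [0,0,-0.025],
  [0,0,0],
], turn=[0,0,0,0,0,0,0], claw=[0.02,0.02,0.02,0.02,0.02,0.02,0.02])

```text
clock: 4.95
position: [0.5417, 0.032, 0.2532]
eef_rot: [2.385, 2.037, 0.007]
force: [0.5, 0.2, -1.3]
grip_width: 0.323
```

```bash
python3 mv.py .411 -.321 .249 .411 -.321 .081
```

```text
t 4.95 pos [0.5417 0.032  0.2532] yaw 81.0 tilt 0.4 w 0.0276 F [ 0.5  0.2 -1.3]
[ 0.411 -0.321  0.249] total [-0.3691 -0.0739  0.0036] rows 10 each [-0.0369 -0.0074  0.0004]
[ 0.411 -0.321  0.081] total [-0.     -0.0012  0.168 ] rows 5 each [-0.     -0.0002  0.0336]
```

Request:
send_rows([
  [-0.0369,-0.0074,0],
  [-0.0369,-0.0074,0],
  [-0.0369,-0.0074,0],
  [-0.0369,-0.0074,0],
  [-0.0369,-0.0074,0],
  [-0.0369,-0.0074,0],
  [-0.0369,-0.0074,0],
  [-0.0369,-0.0074,0],
  [-0.0369,-0.0074,0],
  [-0.0369,-0.0074,0],
], turn=[0,0,0,0,0,0,0,0,0,0], claw=[0.02,0.02,0.02,0.02,0.02,0.02,0.02,0.02,0.02,0.02])

```text
clock: 5.95
position: [0.4087, -0.3219, 0.2483]
eef_rot: [-2.388, -2.039, -0.0]
force: [0.3, -0.1, -1.3]
grip_width: 0.323
```

Request:
send_rows([
  [0,0,0],
  [0,0,0],
  [0,0,0.04],
  [0,0,0.04],
  [0,0,0.04],
  [0,0,0.03],
  [0,0,0.01],
  [0,0,0],
  [0,0,0],
], turn=[0,0,0,0,0,0,0,0,0], claw=[0.02,0.02,0.02,0.02,0.02,0.02,0.02,0.02,0.02])

```text
clock: 6.85
position: [0.4105, -0.3211, 0.0907]
eef_rot: [2.386, 2.04, 0.0]
force: [-0.4, 0.7, -1.3]
grip_width: 0.32
```

```bash
python3 mv.py .411 -.321 .081
python3 - <<'E'
from h import *
from bench import capture
c=capture("scene");a=c["frame"][60:220,90:330,::-1]
cv2.imwrite("pics/s1.png",cv2.resize(a,None,fx=3,fy=3))
E
```

```text
t 6.85 pos [ 0.4105 -0.3211  0.0907] yaw 81.0 tilt 0.13 w 0.0273 F [-0.4  0.7 -1.3]
[ 0.411 -0.321  0.081] total [0.0002 0.0005 0.0097] rows 1 each [0.0002 0.0005 0.0097]
```

View pics/s1.png

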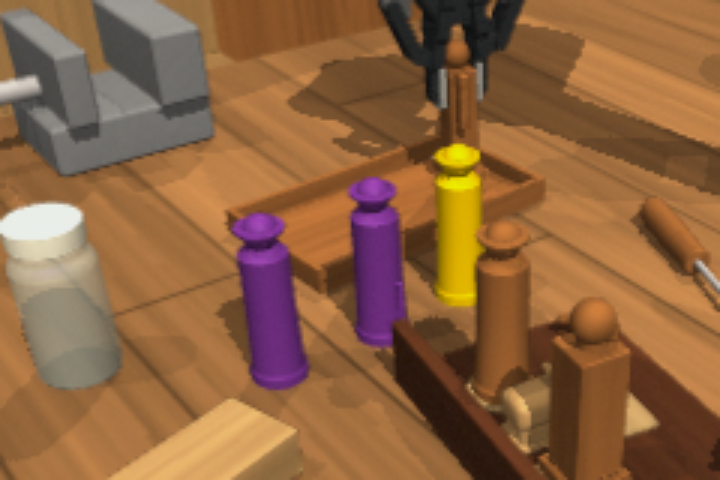

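The angel hangs upright in the gripper over the near end of the tray, at (460,100) in this crop. I'll lower the last 10 mm slowly.

Request:
send_rows([
  [0,0,0.004],
  [0,0,0.003],
  [0,0,0.002],
  [0,0,0.001],
  [0,0,0],
], turn=[0,0,0,0,0], claw=[0.02,0.02,0.02,0.02,0.02])

```text
clock: 7.4
position: [0.4097, -0.3211, 0.0809]
eef_rot: [2.388, 2.04, -0.001]
force: [-6.3, 3.8, 15.2]
grip_width: 0.323
```

Request:
send_rows([
  [0,0,0],
  [0,0,0],
  [0,0,0],
  [0,0,0],
  [0,0,0],
  [0,0,0],
  [0,0,-0.04],
  [0,0,-0.045],
  [0,0,-0.045],
  [0,0,-0.04],
], turn=[0,0,0,0,0,0,0,0,0,0], claw=[0.032,0.037,0.045,0.055,0.06,0.06,0.06,0.06,0.06,0.06])

```text
clock: 8.4
position: [0.4097, -0.3207, 0.2517]
eef_rot: [2.388, 2.04, -0.0]
force: [0.7, -0.2, -0.2]
grip_width: 0.703
```

```bash
python3 mv.py .6 .076 .25 .6 .076 .089
python3 - <<'E'
from h import *
from bench import capture
c=capture("wrist");a=c["frame"][:,:,::-1].copy();P=pts(c)
h=P[(P[...,2]>.125)&(P[...,2]<.15)&(np.hypot(P[...,0]-.41,P[...,1]+.32)<.04)];print(len(h),h.mean(0) if len(h) else 0)
cv2.imwrite("pics/w1.png",a)
E
```

```text
t 8.4 pos [ 0.4097 -0.3207  0.2517] yaw 81.0 tilt 0.07 w 0.0601 F [ 0.7 -0.2 -0.2]
[0.6   0.076 0.25 ] total [0.4216 0.1259 0.0014] rows 11 each [0.0383 0.0114 0.0001]
[0.6   0.076 0.089] total [ 1.00e-04 -2.00e-04  1.61e-01] rows 5 each [ 0.     -0.      0.0322]
402 [ 0.41003972 -0.31817471  0.12802255]
```

View pics/w1.png

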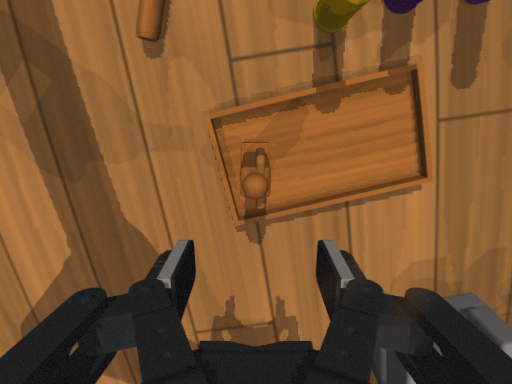

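The angel is standing in the tray: its head is at (255,185), measured at (0.410, -0.318, 0.128). Next is the bust.

Request:
send_rows([
  [0.0422,0.0126,0],
  [0.0422,0.0126,0],
  [0.0422,0.0126,0],
  [0.0422,0.0126,0],
  [0.0422,0.0126,0],
  [0.0422,0.0126,0],
  [0.0422,0.0126,0],
  [0.0422,0.0126,0],
  [0.0422,0.0126,0],
  [0.0418,0.0125,0],
], turn=[0,0,0,0,0,0,0,0,0,0], claw=[0.06,0.06,0.06,0.06,0.06,0.06,0.06,0.06,0.06,0.06])

```text
clock: 9.45
position: [0.6005, 0.0777, 0.249]
eef_rot: [-2.389, -2.041, 0.0]
force: [0.6, -0.1, 0.4]
grip_width: 0.699
```

Request:
send_rows([
  [0,0,0],
  [0,0,0],
  [0,0,0.04],
  [0,0,0.04],
  [0,0,0.04],
  [0,0,0.03],
  [0,0,0.011],
  [0,0,0],
  [0,0,0],
], turn=[0,0,0,0,0,0,0,0,0], claw=[0.06,0.06,0.06,0.06,0.06,0.06,0.06,0.06,0.06])

```text
clock: 10.35
position: [0.6008, 0.0754, 0.09]
eef_rot: [2.388, 2.039, 0.003]
force: [0.5, 0.4, 0.6]
grip_width: 0.698
```

```bash
python3 mv.py .6 .076 .089
```

```text
t 10.35 pos [0.6008 0.0754 0.09  ] yaw 81.0 tilt 0.15 w 0.0596 F [0.5 0.4 0.6]
[0.6   0.076 0.089] total [ 0.0005 -0.0009  0.001 ] rows 1 each [ 0.0005 -0.0009  0.001 ]
```

Request:
send_rows([
  [0,0,0],
  [0,0,0],
  [0,0,0],
  [0,0,0],
  [0,0,0],
  [0,0,0],
  [0,0,0],
  [0,0,-0.01],
], turn=[0,0,0,0,0,0,0,0], claw=[0.05,0.042,0.036,0.03,0.025,0.025,0.025,0.025])

```text
clock: 11.15
position: [0.5992, 0.076, 0.0974]
eef_rot: [-2.387, -2.039, 0.003]
force: [-0.8, 0.7, -2.5]
grip_width: 0.39
```

Request:
send_rows([
  [0,0,-0.02],
  [0,0,-0.035],
  [0,0,-0.035],
  [0,0,-0.035],
  [0,0,-0.025],
  [0,0,0],
], turn=[0,0,0,0,0,0], claw=[0.025,0.025,0.025,0.025,0.025,0.025])

```text
clock: 11.75
position: [0.6009, 0.0759, 0.2521]
eef_rot: [2.385, 2.038, 0.007]
force: [0.6, 0.4, -1.4]
grip_width: 0.394
```

```bash
python3 mv.py .491 -.3144 .25 .491 -.3144 .091
```

```text
t 11.75 pos [0.6009 0.0759 0.2521] yaw 81.0 tilt 0.36 w 0.0336 F [ 0.6  0.4 -1.4]
[ 0.491  -0.3144  0.25  ] total [-0.4027 -0.0476  0.0016] rows 11 each [-0.0366 -0.0043  0.0001]
[ 0.491  -0.3144  0.091 ] total [-1.00e-04 -1.00e-03  1.59e-01] rows 4 each [-0.     -0.0003  0.0397]
```

Request:
send_rows([
  [-0.0403,-0.0048,0],
  [-0.0403,-0.0048,0],
  [-0.0403,-0.0048,0],
  [-0.0403,-0.0048,0],
  [-0.0403,-0.0048,0],
  [-0.0403,-0.0048,0],
  [-0.0403,-0.0048,0],
  [-0.0403,-0.0048,0],
  [-0.0403,-0.0048,0],
  [-0.0403,-0.0048,0],
], turn=[0,0,0,0,0,0,0,0,0,0], claw=[0.025,0.025,0.025,0.025,0.025,0.025,0.025,0.025,0.025,0.025])

```text
clock: 12.75
position: [0.4885, -0.3157, 0.2468]
eef_rot: [-2.387, -2.039, 0.0]
force: [1.4, -0.7, -1.3]
grip_width: 0.393
```

Request:
send_rows([
  [0,0,0],
  [0,0,0],
  [0,0,0.04],
  [0,0,0.04],
  [0,0,0.04],
  [0,0,0.03],
  [0,0,0.01],
  [0,0,0],
  [0,0,0],
], turn=[0,0,0,0,0,0,0,0,0], claw=[0.025,0.025,0.025,0.025,0.025,0.025,0.025,0.025,0.025])

```text
clock: 13.65
position: [0.4904, -0.3147, 0.0898]
eef_rot: [2.386, 2.04, 0.0]
force: [0.5, -1.8, -1.9]
grip_width: 0.39
```

Request:
send_rows([
  [0,0,0.004],
  [0,0,0.003],
  [0,0,0.001],
  [0,0,0.001],
  [0,0,0],
], turn=[0,0,0,0,0], claw=[0.025,0.025,0.025,0.025,0.025])

```text
clock: 14.15
position: [0.4897, -0.3147, 0.0801]
eef_rot: [2.388, 2.04, -0.0]
force: [-1.8, 2.7, 5.0]
grip_width: 0.392
```

Contact at the expected height, so I release, rise and work out the shepherd leg.

Request:
send_rows([
  [0,0,0],
  [0,0,0],
  [0,0,0],
  [0,0,0],
  [0,0,0],
  [0,0,0],
  [0,0,-0.04],
  [0,0,-0.045],
  [0,0,-0.045],
  [0,0,-0.04],
], turn=[0,0,0,0,0,0,0,0,0,0], claw=[0.038,0.043,0.05,0.055,0.06,0.06,0.06,0.06,0.06,0.06])

```text
clock: 15.15
position: [0.4896, -0.3146, 0.2518]
eef_rot: [2.388, 2.04, 0.0]
force: [-0.3, 0.3, -0.6]
grip_width: 0.703
```

```bash
python3 mv.py .5845 -.0285 .25 .5845 -.0285 .089
python3 - <<'E'
from h import *
from bench import capture
c=capture("wrist");P=pts(c)
for n,x,y in(("angel",.41,-.318),("bust",.49,-.315)):
    h=P[(P[...,2]>.122)&(P[...,2]<.15)&(np.hypot(P[...,0]-x,P[...,1]-y)<.03)];print(n,len(h),h.mean(0),h[:,2].max())
E
```

```text
t 15.15 pos [ 0.4896 -0.3146  0.2518] yaw 81.0 tilt 0.08 w 0.06 F [-0.3  0.3 -0.6]
[ 0.5845 -0.0285  0.25  ] total [0.2974 0.049  0.0016] rows 8 each [0.0372 0.0061 0.0002]
[ 0.5845 -0.0285  0.089 ] total [ 1.00e-04 -2.00e-04  1.61e-01] rows 5 each [ 0.     -0.      0.0322]
angel 482 [ 0.41128418 -0.31753416  0.12715283] 0.13156305382098765
bust 722 [ 0.49079473 -0.31114777  0.13052517] 0.13623312912118649
```

Request:
send_rows([
  [0.0372,0.0061,0],
  [0.0372,0.0061,0],
  [0.0372,0.0061,0],
  [0.0372,0.0061,0],
  [0.0372,0.0061,0],
  [0.0372,0.0061,0],
  [0.0372,0.0061,0],
  [0.037,0.0063,0],
  [0,0,0],
  [0,0,0],
], turn=[0,0,0,0,0,0,0,0,0,0], claw=[0.06,0.06,0.06,0.06,0.06,0.06,0.06,0.06,0.06,0.06])

```text
clock: 16.2
position: [0.5845, -0.0282, 0.249]
eef_rot: [-2.387, -2.042, 0.001]
force: [0.4, -0.2, -0.5]
grip_width: 0.701
```

Request:
send_rows([
  [0,0,0.04],
  [0,0,0.04],
  [0,0,0.04],
  [0,0,0.03],
  [0,0,0.012],
  [0,0,0],
  [0,0,0],
], turn=[0,0,0,0,0,0,0], claw=[0.06,0.06,0.06,0.06,0.06,0.06,0.06])

```text
clock: 16.9
position: [0.5853, -0.0293, 0.0888]
eef_rot: [2.388, 2.038, 0.002]
force: [0.3, 0.7, 1.2]
grip_width: 0.701
```

```bash
python3 mv.py .5845 -.0285 .089
```

```text
t 16.9 pos [ 0.5853 -0.0293  0.0888] yaw 81.0 tilt 0.13 w 0.0599 F [0.3 0.7 1.2]
[ 0.5845 -0.0285  0.089 ] total [ 0.0006 -0.0009 -0.0002] rows 1 each [ 0.0006 -0.0009 -0.0002]
```

Request:
send_rows([
  [0,0,0],
  [0,0,0],
  [0,0,0],
  [0,0,0],
  [0,0,0],
  [0,0,0],
  [0,0,0],
  [0,0,-0.01],
], turn=[0,0,0,0,0,0,0,0], claw=[0.05,0.042,0.036,0.03,0.025,0.025,0.025,0.025])

```text
clock: 17.7
position: [0.5839, -0.0284, 0.0967]
eef_rot: [-2.387, -2.039, 0.002]
force: [0.5, -0.4, -1.7]
grip_width: 0.397
```

Request:
send_rows([
  [0,0,-0.02],
  [0,0,-0.035],
  [0,0,-0.035],
  [0,0,-0.035],
  [0,0,-0.025],
  [0,0,0],
], turn=[0,0,0,0,0,0], claw=[0.025,0.025,0.025,0.025,0.025,0.025])

```text
clock: 18.3
position: [0.5856, -0.0287, 0.2515]
eef_rot: [2.384, 2.037, 0.007]
force: [0.6, 1.0, -0.8]
grip_width: 0.396
```

```bash
python3 mv.py .571 -.308 .25 .571 -.308 .091
```

```text
t 18.3 pos [ 0.5856 -0.0287  0.2515] yaw 81.0 tilt 0.41 w 0.0338 F [ 0.6  1.  -0.8]
[ 0.571 -0.308  0.25 ] total [-0.2781  0.0292  0.0019] rows 7 each [-0.0397  0.0042  0.0003]
[ 0.571 -0.308  0.091] total [ 1.00e-04 -1.10e-03  1.59e-01] rows 4 each [ 0.     -0.0003  0.0397]
```

Request:
send_rows([
  [-0.0348,0.0037,0],
  [-0.0348,0.0037,0],
  [-0.0348,0.0037,0],
  [-0.0348,0.0037,0],
  [-0.0348,0.0037,0],
  [-0.0348,0.0037,0],
  [-0.0348,0.0037,0],
  [-0.0348,0.0037,0],
  [0,0,0],
  [0,0,0],
], turn=[0,0,0,0,0,0,0,0,0,0], claw=[0.025,0.025,0.025,0.025,0.025,0.025,0.025,0.025,0.025,0.025])

```text
clock: 19.3
position: [0.5698, -0.3084, 0.2459]
eef_rot: [-2.388, -2.038, 0.0]
force: [-0.5, 0.7, -2.0]
grip_width: 0.397
```

Request:
send_rows([
  [0,0,0.04],
  [0,0,0.04],
  [0,0,0.04],
  [0,0,0.03],
  [0,0,0.01],
  [0,0,0],
  [0,0,0],
], turn=[0,0,0,0,0,0,0], claw=[0.025,0.025,0.025,0.025,0.025,0.025,0.025])

```text
clock: 20.0
position: [0.571, -0.3082, 0.0891]
eef_rot: [2.386, 2.039, 0.001]
force: [-0.5, 0.4, -0.7]
grip_width: 0.399
```

Request:
send_rows([
  [0,0,0.004],
  [0,0,0.003],
  [0,0,0.001],
  [0,0,0],
  [0,0,0],
], turn=[0,0,0,0,0], claw=[0.025,0.025,0.025,0.025,0.025])

```text
clock: 20.5
position: [0.5703, -0.3082, 0.0795]
eef_rot: [2.389, 2.04, 0.0]
force: [-0.7, 0.7, -0.5]
grip_width: 0.396
```

Request:
send_rows([
  [0,0,0.001],
  [0,0,0.001],
  [0,0,0],
  [0,0,0],
], turn=[0,0,0,0], claw=[0.025,0.025,0.025,0.025])

```text
clock: 20.9
position: [0.5704, -0.3084, 0.0792]
eef_rot: [2.388, 2.04, -0.0]
force: [-5.1, 1.6, 11.9]
grip_width: 0.394
```

Contact at 12 N. I release and rise, then check the stand and tray from above.

Request:
send_rows([
  [0,0,0],
  [0,0,0],
  [0,0,0],
  [0,0,0],
  [0,0,0],
  [0,0,0],
  [0,0,-0.04],
  [0,0,-0.045],
  [0,0,-0.045],
  [0,0,-0.04],
], turn=[0,0,0,0,0,0,0,0,0,0], claw=[0.038,0.043,0.05,0.055,0.06,0.06,0.06,0.06,0.06,0.06])

```text
clock: 21.9
position: [0.5702, -0.3081, 0.2498]
eef_rot: [2.388, 2.04, 0.0]
force: [-0.4, -1.2, -0.4]
grip_width: 0.704
```

```bash
python3 mv.py .593 .0215 .25
python3 - <<'E'
from h import *
from bench import capture
c=capture("wrist");P=pts(c)
for n,x,y in(("angel",.41,-.318),("bust",.49,-.315),("shep",.571,-.308)):
    h=P[(P[...,2]>.122)&(P[...,2]<.15)&(np.hypot(P[...,0]-x,P[...,1]-y)<.03)];print(n,len(h),h.mean(0),h[:,2].max())
E
```

```text
t 21.9 pos [ 0.5702 -0.3081  0.2498] yaw 81.0 tilt 0.08 w 0.0601 F [-0.4 -1.2 -0.4]
[0.593  0.0215 0.25  ] total [ 0.3291 -0.029  -0.0004] rows 9 each [ 0.0366 -0.0032 -0.    ]
angel 425 [ 0.41259906 -0.31731375  0.12707545] 0.13164484893579728
bust 705 [ 0.492714   -0.31105574  0.13037872] 0.1366307892791142
shep 1137 [ 0.57044868 -0.30672193  0.12824725] 0.13545803030070983
```

Request:
send_rows([
  [0.0366,-0.0032,0],
  [0.0366,-0.0032,0],
  [0.0366,-0.0032,0],
  [0.0366,-0.0032,0],
  [0.0366,-0.0032,0],
  [0.0366,-0.0032,0],
  [0.0366,-0.0032,0],
  [0.0366,-0.0032,0],
  [0.0366,-0.0032,0],
  [0,0,0],
], turn=[0,0,0,0,0,0,0,0,0,0.1428], claw=[0.06,0.06,0.06,0.06,0.06,0.06,0.06,0.06,0.06,0.06])

```text
clock: 22.95
position: [0.5931, 0.0257, 0.2472]
eef_rot: [-2.525, -1.868, -0.001]
force: [0.4, -1.0, -0.1]
grip_width: 0.702
```

Request:
send_rows([
  [0,0,0],
  [0,0,0],
  [0,0,0],
  [0,0,0],
  [0,0,0],
  [0,0,0],
  [0,0,0],
  [0,0,0],
  [0,0,0],
  [0,0,0],
], turn=[0.1428,0.1428,0.1428,0.1428,0.1428,0.1428,0.1428,0.1428,0.1428,0.1428], claw=[0.06,0.06,0.06,0.06,0.06,0.06,0.06,0.06,0.06,0.06])

```text
clock: 23.95
position: [0.5933, 0.0217, 0.247]
eef_rot: [-3.131, 0.256, 0.0]
force: [-0.4, 0.4, -0.1]
grip_width: 0.701
```

```bash
python3 mv.py .593 .0215 .25
python3 - <<'E'
from h import *
from bench import capture
c=capture("wrist");np.savez("w2.npz",**c);P=pts(c)
d=np.hypot(P[...,0]-.593,P[...,1]-.0215)
m=(P[...,2]>.035)&(P[...,2]<.07)&(d<.04)
n,l,s,ce=cv2.connectedComponentsWithStats(m.astype(np.uint8));
for i in range(1,n):
    if s[i,4]>50: print("lamb comp",s[i],rect(P,l==i),P[l==i].mean(0))
for z0,z1 in ((.04,.052),(.052,.07)):
    k=m&(P[...,2]>z0)&(P[...,2]<z1); print(z0,k.sum(),rect(P,k))
cv2.imwrite("pics/w2.png",c["frame"][:,:,::-1])
E
```

```text
t 23.95 pos [0.5933 0.0217 0.247 ] yaw -9.3 tilt 0.01 w 0.0599 F [-0.4  0.4 -0.1]
[0.593  0.0215 0.25  ] total [-0.0002  0.0002 -0.003 ] rows 1 each [-0.0002  0.0002 -0.003 ]
lamb comp [ 241  148   26   45 1033] (array([594.6,  23.8]), array([27.7, 45.3]), 81.1) [0.59660475 0.02325554 0.0510353 ]
0.04 777 (array([595.2,  23.7]), array([27.7, 43.9]), 81.1)
0.052 236 (array([580.6,  24.8]), array([16.4, 23.4]), 7.1)
```

View pics/w2.png

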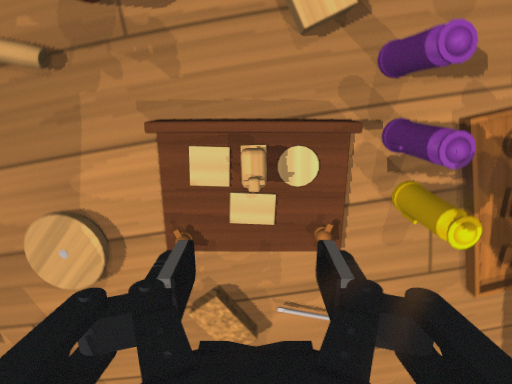

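The wrist view shows the stand emptied: the square seat at (209,166), the round at (298,166), the oblong at (253,208) and the lamb alone at (253,168), head towards -x. I'll measure the bare seats while lowering onto the lamb.

Run:
```python
from h import *
c=dict(np.load("w2.npz"));f=c["frame"];hsv=cv2.cvtColor(f,cv2.COLOR_RGB2HSV)
print("seat colours",[hsv[q].tolist() for q in((166,209),(166,298),(208,253))],"board",hsv[230,250].tolist())
v,u=np.mgrid[:384,:512]
for n,(a,b) in dict(square=(209,166),round=(298,166),oblong=(253,208)).items():
    m=((hsv[...,2]>150)&(abs(u-a)<32)&(abs(v-b)<30)).astype(np.uint8)
    k,l,s,ce=cv2.connectedComponentsWithStats(m);i=l[b,a]
    cn=max(cv2.findContours((l==i).astype(np.uint8),0,1)[0],key=cv2.contourArea)
    w=(ray(c,cn[:,0],.015)[:,:2]*1000).astype(np.float32)
    M=cv2.moments((l==i).astype(np.uint8));cc=ray(c,[M["m10"]/M["m00"],M["m01"]/M["m00"]],.015)[0,:2]
    print(n,s[i,4],cv2.minAreaRect(w),cc.round(4))
t=dict(np.load("top0.npz"))
```

```text
seat colours [[19, 125, 216], [27, 104, 214], [19, 125, 217]] board [12, 184, 100]
square 1584 ((600.7540893554688, 77.15946960449219), (48.15972900390625, 48.139198303222656), 78.65119934082031) [0.6014 0.0771]
round 1283 ((583.332763671875, -28.39502716064453), (48.22739791870117, 48.831722259521484), 54.721595764160156) [ 0.5839 -0.0287]
oblong 1376 ((539.2081298828125, 34.87495422363281), (55.78443908691406, 40.32183074951172), 78.64092254638672) [0.5397 0.035 ]
```

Request:
send_rows([
  [0,-0.002,0.04],
  [0,0,0.04],
  [0,0,0.04],
  [0,0,0.04],
  [0,0,0.035],
  [0,0,0.015],
  [0,0,0.009],
  [0,0,0],
  [0,0,0],
], turn=[0,0,0,0,0,0,0,0,0], claw=[0.06,0.06,0.06,0.06,0.06,0.06,0.06,0.06,0.06])

```text
clock: 24.9
position: [0.5945, 0.0236, 0.0298]
eef_rot: [3.132, -0.245, 0.004]
force: [-0.4, -0.8, 0.8]
grip_width: 0.703
```

Request:
send_rows([
  [0,0,0],
  [0,0,0],
  [0,0,0],
  [0,0,0],
  [0,0,0],
  [0,0,0],
  [0,0,0],
  [0,0,0],
], turn=[0,0,0,0,0,0,0,0], claw=[0.05,0.042,0.036,0.03,0.025,0.02,0.02,0.02], grip_force=30)

```text
clock: 25.7
position: [0.5938, 0.0236, 0.0287]
eef_rot: [3.132, -0.246, 0.001]
force: [-0.4, 0.2, 5.3]
grip_width: 0.324
```

The seats come out at: square (0.601, 0.077), round (0.5835, -0.0286) and oblong (0.5395, 0.035), with yaw about -9° to -11°. The lamb is gripped, so I lift it and carry it to the turntable.

Request:
send_rows([
  [0,0,-0.01],
  [0,0,-0.02],
  [0,0,-0.035],
  [0,0,-0.035],
  [0,0,-0.035],
  [0,0,0],
], turn=[0,0,0,0,0,0], claw=[0.02,0.02,0.02,0.02,0.02,0.02])

```text
clock: 26.3
position: [0.5954, 0.0235, 0.1686]
eef_rot: [3.131, -0.246, 0.014]
force: [0.4, -0.3, -0.9]
grip_width: 0.323
```

```bash
python3 mv.py .518 .2872 .165 .518 .2872 .05
python3 - <<'E'
from h import *
from bench import capture
c=capture("top");P=pts(c);f=c["frame"];hsv=cv2.cvtColor(f,cv2.COLOR_RGB2HSV)
v,u=np.mgrid[:384,:512]
m=(P[...,2]>.018)&(P[...,2]<.03)&(np.hypot(P[...,0]-.518,P[...,1]-.287)<.065)
w=P[m][:,:2].astype(np.float32);print(m.sum(),cv2.minEnclosingCircle(w),w.mean(0))
k=(abs(u-116)<15)&(abs(v-229)<15)&(hsv[...,1]<70);print("dot",k.sum(),u[k].mean(),v[k].mean(),ray(c,[u[k].mean(),v[k].mean()],.024))
E
```

```text
t 26.3 pos [0.5954 0.0235 0.1686] yaw -9.0 tilt 0.49 w 0.0276 F [ 0.4 -0.3 -0.9]
[0.518  0.2872 0.165 ] total [-0.1177 -0.2484  0.0026] rows 7 each [-0.0168 -0.0355  0.0004]
[0.518  0.2872 0.05  ] total [-0.001  0.     0.115] rows 3 each [-0.0003  0.      0.0383]
2306 ((0.5187979936599731, 0.2882557213306427), 0.055981624871492386) [0.5179666  0.28684622]
dot 30 115.0 228.1 [[0.51850431 0.28746615 0.024     ]]
```

Request:
send_rows([
  [-0.0168,-0.0355,0],
  [-0.0168,-0.0355,0],
  [-0.0168,-0.0355,0],
  [-0.0168,-0.0355,0],
  [-0.0168,-0.0355,0],
  [-0.0168,-0.0355,0],
  [-0.0168,-0.0355,0],
  [0,0,0],
  [0,0,0],
], turn=[0,0,0,0,0,0,0,0,0], claw=[0.02,0.02,0.02,0.02,0.02,0.02,0.02,0.02,0.02])

```text
clock: 27.25
position: [0.5155, 0.2878, 0.1621]
eef_rot: [3.131, -0.244, -0.003]
force: [0.1, -0.0, -0.2]
grip_width: 0.322
```

```bash
python3 mv.py .518 .2872 .05
```

```text
t 27.25 pos [0.5155 0.2878 0.1621] yaw -8.9 tilt 0.13 w 0.0275 F [ 0.1 -0.  -0.2]
[0.518  0.2872 0.05  ] total [2.800e-03 1.000e-04 1.121e-01] rows 3 each [0.0009 0.     0.0374]
```

Request:
send_rows([
  [0.002,0,0.037],
  [0,0,0.037],
  [0,0,0.028],
  [0,0,0.01],
  [0,0,0.005],
  [0,0,0],
  [0,0,0],
], turn=[0,0,0,0,0,0,0], claw=[0.02,0.02,0.02,0.02,0.02,0.02,0.02])

```text
clock: 27.95
position: [0.5191, 0.2872, 0.0477]
eef_rot: [-3.131, 0.247, -0.003]
force: [-0.3, 0.1, 0.3]
grip_width: 0.323
```

Request:
send_rows([
  [0,0,0.002],
  [0,0,0.001],
  [0,0,0],
  [0,0,0],
], turn=[0,0,0,0], claw=[0.02,0.02,0.02,0.02])

```text
clock: 28.35
position: [0.5183, 0.2872, 0.0434]
eef_rot: [-3.132, 0.246, -0.0]
force: [0.7, 0.0, -0.7]
grip_width: 0.326
```

Request:
send_rows([
  [0,0,0.001],
  [0,0,0.001],
  [0,0,0.001],
  [0,0,0],
  [0,0,0],
], turn=[0,0,0,0,0], claw=[0.02,0.02,0.02,0.02,0.02])

```text
clock: 28.85
position: [0.5183, 0.2872, 0.0407]
eef_rot: [-3.132, 0.246, -0.0]
force: [-2.0, -1.3, 5.2]
grip_width: 0.323
```

Request:
send_rows([
  [0,0,0],
  [0,0,0],
  [0,0,0],
  [0,0,0],
  [0,0,0],
  [0,0,0],
  [0,0,-0.03],
  [0,0,-0.045],
  [0,0,-0.045],
  [0,0,-0.045],
], turn=[0,0,0,0,0,0,0,0,0,0], claw=[0.032,0.037,0.045,0.05,0.055,0.055,0.055,0.055,0.055,0.055], grip_force=40)

```text
clock: 29.85
position: [0.518, 0.2871, 0.2072]
eef_rot: [-3.132, 0.246, -0.0]
force: [0.2, -0.1, 0.4]
grip_width: 0.643
```

Request:
send_rows([
  [0,0,-0.04],
  [0,0,0],
  [0,0,0],
  [0,0,0],
  [0,0,0],
  [0,0,0],
  [0,0,0],
  [0,0,0],
  [0,0,0],
  [0,0,0],
], turn=[0,-0.1428,-0.1428,-0.1428,-0.1428,-0.1428,-0.1428,-0.1428,-0.1428,-0.1428], claw=[0.06,0.06,0.06,0.06,0.06,0.06,0.06,0.06,0.06,0.06])

```text
clock: 30.85
position: [0.5182, 0.2872, 0.2453]
eef_rot: [-2.65, -1.688, 0.0]
force: [-0.2, 0.0, -0.7]
grip_width: 0.703
```

Request:
send_rows([
  [0,0,0],
  [0,0,0],
  [0,0,0],
], turn=[-0.1428,-0.1428,0], claw=[0.06,0.06,0.06])

```text
clock: 31.15
position: [0.5182, 0.2872, 0.2453]
eef_rot: [-2.388, -2.042, 0.0]
force: [0.4, -0.5, -0.8]
grip_width: 0.704
```

```bash
python3 mv.py .5704 -.3083 .25 .5704 -.3083 .08
python3 - <<'E'
from h import *
from bench import capture
for n in("wrist","top"):
    c=capture(n);P=pts(c);np.savez(n+"3.npz",**c)
    m=(P[...,2]>.045)&(P[...,2]<.085)&(np.hypot(P[...,0]-.518,P[...,1]-.287)<.04)
    print(n,m.sum(),rect(P,m),P[m].max(0),P[m].min(0)) if m.sum()>5 else 0
    if n=="top":
        for n,x,y in(("angel",.41,-.318),("bust",.49,-.315),("shep",.571,-.308)):
            h=P[(P[...,2]>.118)&(P[...,2]<.15)&(np.hypot(P[...,0]-x,P[...,1]-y)<.03)];print(n,len(h),h.mean(0),h[:,2].max())
    else: cv2.imwrite("pics/w3.png",c["frame"][:,:,::-1])
E
```

```text
t 31.15 pos [0.5182 0.2872 0.2453] yaw 81.1 tilt 0.01 w 0.0601 F [ 0.4 -0.5 -0.8]
[ 0.5704 -0.3083  0.25  ] total [-0.5802  0.1439 -0.0047] rows 15 each [-0.0387  0.0096 -0.0003]
[ 0.5704 -0.3083  0.08  ] total [0.   0.   0.17] rows 5 each [0.    0.    0.034]
wrist 1113 (array([519.5, 287.9]), array([27.8, 44. ]), 81.1) [0.54234329 0.30329177 0.07399054] [0.49712851 0.27171493 0.04564396]
top 354 (array([519.5, 285.1]), array([28.2, 43.9]), 85.1) [0.54126737 0.2999898  0.07494125] [0.49785314 0.26982691 0.04521534]
angel 143 [ 0.41073043 -0.31790075  0.12590011] 0.13157927958312743
bust 192 [ 0.48937324 -0.31063916  0.12908713] 0.1354126126262338
shep 263 [ 0.57008494 -0.30750678  0.12750161] 0.13548473988379076
```

View pics/w3.png

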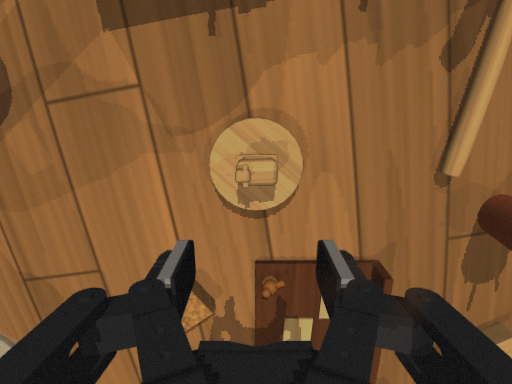

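The lamb stands in the middle of the turntable, at (256,165) in the image and within 2 mm of the dot. All three figures are still upright in the tray. Now the returns, shepherd first.

Request:
send_rows([
  [-0.0387,0.0096,0],
  [-0.0387,0.0096,0],
  [-0.0387,0.0096,0],
  [-0.0387,0.0096,0],
  [-0.0387,0.0096,0],
  [-0.0387,0.0096,0],
  [-0.0387,0.0096,0],
  [-0.0387,0.0096,0],
  [-0.0387,0.0096,0],
  [-0.0387,0.0096,0],
], turn=[0,0,0,0,0,0,0,0,0,0], claw=[0.06,0.06,0.06,0.06,0.06,0.06,0.06,0.06,0.06,0.06])

```text
clock: 32.25
position: [0.5525, -0.1117, 0.2454]
eef_rot: [2.392, 2.036, 0.0]
force: [0.2, 0.1, 0.7]
grip_width: 0.705
```

Request:
send_rows([
  [-0.0387,0.0096,0],
  [-0.0387,0.0096,0],
  [-0.0387,0.0096,0],
  [-0.0387,0.0096,0],
  [-0.0384,0.0096,0],
  [0,0,0],
  [0,0,0],
], turn=[0,0,0,0,0,0,0], claw=[0.06,0.06,0.06,0.06,0.06,0.06,0.06])

```text
clock: 32.95
position: [0.5696, -0.3088, 0.2448]
eef_rot: [-2.392, -2.036, -0.0]
force: [0.3, -0.7, 0.1]
grip_width: 0.703
```

```bash
python3 mv.py .5704 -.3083 .08
```

```text
t 32.95 pos [ 0.5696 -0.3088  0.2448] yaw 80.8 tilt 0.05 w 0.06 F [ 0.3 -0.7  0.1]
[ 0.5704 -0.3083  0.08  ] total [0.0006 0.0008 0.1648] rows 5 each [0.0001 0.0002 0.033 ]
```

Request:
send_rows([
  [0,0,0.045],
  [0,0,0.045],
  [0,0,0.04],
  [0,0,0.025],
  [0,0,0.01],
  [0,0,0],
], turn=[0,0,0,0,0,0], claw=[0.06,0.06,0.06,0.06,0.06,0.06])

```text
clock: 33.55
position: [0.5698, -0.3074, 0.0799]
eef_rot: [-2.388, -2.04, 0.0]
force: [-1.3, -0.3, 0.7]
grip_width: 0.702
```

Request:
send_rows([
  [0,0,0],
  [0,0,0],
  [0,0,0],
  [0,0,0],
  [0,0,0],
  [0,0,0],
  [0,0,0],
  [0,0,-0.01],
], turn=[0,0,0,0,0,0,0,0], claw=[0.05,0.042,0.036,0.03,0.025,0.025,0.025,0.025])

```text
clock: 34.35
position: [0.5693, -0.3081, 0.0899]
eef_rot: [-2.388, -2.039, 0.0]
force: [-0.3, -0.0, -1.2]
grip_width: 0.392
```

Request:
send_rows([
  [0,0,-0.02],
  [0,0,-0.035],
  [0,0,-0.035],
  [0,0,-0.035],
  [0,0,-0.035],
  [0,0,0],
], turn=[0,0,0,0,0,0], claw=[0.025,0.025,0.025,0.025,0.025,0.025])

```text
clock: 34.95
position: [0.5708, -0.3091, 0.2565]
eef_rot: [2.382, 2.034, 0.003]
force: [0.0, -0.7, -1.4]
grip_width: 0.399
```

```bash
python3 mv.py .584 -.0288 .25 .584 -.0288 .1
```

```text
t 34.95 pos [ 0.5708 -0.3091  0.2565] yaw 81.0 tilt 0.56 w 0.034 F [ 0.  -0.7 -1.4]
[ 0.584  -0.0288  0.25  ] total [ 0.279  -0.0309  0.0049] rows 7 each [ 0.0399 -0.0044  0.0007]
[ 0.584  -0.0288  0.1   ] total [ 0.0007 -0.0013  0.15  ] rows 4 each [ 0.0002 -0.0003  0.0375]
```

Request:
send_rows([
  [0.0348,-0.0038,0],
  [0.0348,-0.0038,0],
  [0.0348,-0.0038,0],
  [0.0348,-0.0038,0],
  [0.0348,-0.0038,0],
  [0.0348,-0.0038,0],
  [0.0348,-0.0038,0],
  [0.0348,-0.0038,0],
  [0,0,0],
  [0,0,0],
], turn=[0,0,0,0,0,0,0,0,0,0], claw=[0.025,0.025,0.025,0.025,0.025,0.025,0.025,0.025,0.025,0.025])

```text
clock: 35.95
position: [0.5831, -0.0284, 0.2502]
eef_rot: [-2.388, -2.042, 0.001]
force: [0.3, -0.0, -1.0]
grip_width: 0.397
```

Request:
send_rows([
  [0,0,0.045],
  [0,0,0.045],
  [0,0,0.035],
  [0,0,0.02],
  [0,0,0.005],
  [0,0,0],
  [0,0,0],
], turn=[0,0,0,0,0,0,0], claw=[0.025,0.025,0.025,0.025,0.025,0.025,0.025])

```text
clock: 36.65
position: [0.5839, -0.0293, 0.1017]
eef_rot: [2.388, 2.038, 0.002]
force: [0.6, 0.2, -0.6]
grip_width: 0.395
```

```bash
python3 mv.py .584 -.0288 .089
```

```text
t 36.65 pos [ 0.5839 -0.0293  0.1017] yaw 81.0 tilt 0.13 w 0.0337 F [ 0.6  0.2 -0.6]
[ 0.584  -0.0288  0.089 ] total [ 0.0006 -0.0001  0.0127] rows 1 each [ 0.0006 -0.0001  0.0127]
```

Request:
send_rows([
  [0,0,0.005],
  [0,0,0.003],
  [0,0,0.002],
  [0,0,0.001],
  [0,0,0.001],
  [0,0,0],
], turn=[0,0,0,0,0,0], claw=[0.025,0.025,0.025,0.025,0.025,0.025])

```text
clock: 37.25
position: [0.5835, -0.0286, 0.0907]
eef_rot: [2.387, 2.04, 0.001]
force: [-7.6, 1.0, 18.0]
grip_width: 0.393
```

Contact, so I release, rise and head for the bust.

Request:
send_rows([
  [0,0,0],
  [0,0,0],
  [0,0,0],
  [0,0,0],
  [0,0,0],
  [0,0,0],
  [0,0,-0.04],
  [0,0,-0.045],
  [0,0,-0.045],
  [0,0,-0.03],
], turn=[0,0,0,0,0,0,0,0,0,0], claw=[0.038,0.043,0.05,0.055,0.06,0.06,0.06,0.06,0.06,0.06])

```text
clock: 38.25
position: [0.5836, -0.0287, 0.2518]
eef_rot: [2.386, 2.039, 0.003]
force: [0.6, -0.1, 0.1]
grip_width: 0.704
```

```bash
python3 mv.py .4897 -.3147 .25 .4897 -.3147 .08
python3 - <<'E'
from h import *
from bench import capture
c=capture("wrist");P=pts(c)
h=P[(P[...,2]>.13)&(P[...,2]<.16)&(np.hypot(P[...,0]-.584,P[...,1]+.0288)<.03)];print("shep",len(h),h.mean(0),h[:,2].max())
E
```

```text
t 38.25 pos [ 0.5836 -0.0287  0.2518] yaw 81.0 tilt 0.21 w 0.0601 F [ 0.6 -0.1  0.1]
[ 0.4897 -0.3147  0.25  ] total [-0.2972 -0.0481  0.0017] rows 8 each [-0.0371 -0.006   0.0002]
[ 0.4897 -0.3147  0.08  ] total [ 1.0e-04 -6.0e-04  1.7e-01] rows 5 each [ 0.     -0.0001  0.034 ]
shep 1190 [ 0.5839345  -0.02665468  0.13723631] 0.14403042624791032
```

Request:
send_rows([
  [-0.0371,-0.006,0],
  [-0.0371,-0.006,0],
  [-0.0371,-0.006,0],
  [-0.0371,-0.006,0],
  [-0.0371,-0.006,0],
  [-0.0371,-0.006,0],
  [-0.0371,-0.006,0],
  [-0.0371,-0.006,0],
  [0,0,0],
  [0,0,0],
], turn=[0,0,0,0,0,0,0,0,0,0], claw=[0.06,0.06,0.06,0.06,0.06,0.06,0.06,0.06,0.06,0.06])

```text
clock: 39.3
position: [0.4893, -0.3144, 0.2478]
eef_rot: [-2.389, -2.038, -0.0]
force: [-0.6, 0.5, -0.9]
grip_width: 0.707
```

Request:
send_rows([
  [0,0,0.045],
  [0,0,0.045],
  [0,0,0.04],
  [0,0,0.03],
  [0,0,0.01],
  [0,0,0],
  [0,0,0],
], turn=[0,0,0,0,0,0,0], claw=[0.06,0.06,0.06,0.06,0.06,0.06,0.06])

```text
clock: 40.0
position: [0.4904, -0.3144, 0.08]
eef_rot: [2.386, 2.04, 0.0]
force: [-0.3, 0.0, 0.3]
grip_width: 0.705
```

```bash
python3 mv.py .4897 -.3147 .08
```

```text
t 40.0 pos [ 0.4904 -0.3144  0.08  ] yaw 81.0 tilt 0.15 w 0.0602 F [-0.3  0.   0.3]
[ 0.4897 -0.3147  0.08  ] total [-0.0004 -0.0006 -0.    ] rows 1 each [-0.0004 -0.0006 -0.    ]
```

Request:
send_rows([
  [0,0,0],
  [0,0,0],
  [0,0,0],
  [0,0,0],
  [0,0,0],
  [0,0,0],
  [0,0,0],
  [0,0,-0.01],
], turn=[0,0,0,0,0,0,0,0], claw=[0.05,0.042,0.036,0.03,0.025,0.025,0.025,0.025])

```text
clock: 40.8
position: [0.4889, -0.3138, 0.0875]
eef_rot: [-2.387, -2.039, 0.0]
force: [1.3, 0.8, -2.1]
grip_width: 0.391
```

Request:
send_rows([
  [0,0,-0.02],
  [0,0,-0.035],
  [0,0,-0.035],
  [0,0,-0.035],
  [0,0,-0.035],
  [0,0,0],
  [0,0,0],
], turn=[0,0,0,0,0,0,0], claw=[0.025,0.025,0.025,0.025,0.025,0.025,0.025])

```text
clock: 41.5
position: [0.4893, -0.3142, 0.2483]
eef_rot: [-2.389, -2.04, 0.0]
force: [-0.4, -0.3, -2.2]
grip_width: 0.395
```

```bash
python3 mv.py .601 .0765 .25 .601 .0765 .1
```

```text
t 41.5 pos [ 0.4893 -0.3142  0.2483] yaw 81.0 tilt 0.0 w 0.0337 F [-0.4 -0.3 -2.2]
[0.601  0.0765 0.25  ] total [ 0.4033  0.0493 -0.0017] rows 11 each [ 0.0367  0.0045 -0.0002]
[0.601  0.0765 0.1   ] total [0.   0.   0.15] rows 4 each [0.     0.     0.0375]
```

Request:
send_rows([
  [0.0403,0.0049,-0.001],
  [0.0403,0.0049,0],
  [0.0403,0.0049,0],
  [0.0403,0.0049,0],
  [0.0403,0.0049,0],
  [0.0403,0.0049,0],
  [0.0403,0.0049,0],
  [0.0403,0.0049,0],
  [0.0403,0.0049,0],
  [0.0403,0.0049,0],
], turn=[0,0,0,0,0,0,0,0,0,0], claw=[0.025,0.025,0.025,0.025,0.025,0.025,0.025,0.025,0.025,0.025])

```text
clock: 42.5
position: [0.6005, 0.0778, 0.2474]
eef_rot: [-2.387, -2.039, 0.004]
force: [1.0, 0.3, -2.3]
grip_width: 0.396
```

Request:
send_rows([
  [0,0,0],
  [0,0,0],
  [0,0,0.045],
  [0,0,0.045],
  [0,0,0.035],
  [0,0,0.02],
  [0,0,0.003],
  [0,0,0],
  [0,0,0],
], turn=[0,0,0,0,0,0,0,0,0], claw=[0.025,0.025,0.025,0.025,0.025,0.025,0.025,0.025,0.025])

```text
clock: 43.4
position: [0.6015, 0.0756, 0.1027]
eef_rot: [2.388, 2.039, 0.002]
force: [-0.3, 0.5, -1.0]
grip_width: 0.393
```

```bash
python3 mv.py .601 .0765 .09
```

```text
t 43.4 pos [0.6015 0.0756 0.1027] yaw 81.0 tilt 0.12 w 0.0336 F [-0.3  0.5 -1. ]
[0.601  0.0765 0.09  ] total [ 0.0009 -0.0006  0.0127] rows 1 each [ 0.0009 -0.0006  0.0127]
```

Request:
send_rows([
  [0.001,0,0.005],
  [0,0,0.003],
  [0,0,0.002],
  [0,0,0.001],
  [0,0,0.001],
  [0,0,0],
], turn=[0,0,0,0,0,0], claw=[0.025,0.025,0.025,0.025,0.025,0.025])

```text
clock: 44.0
position: [0.601, 0.0771, 0.0892]
eef_rot: [-2.389, -2.04, 0.0]
force: [-0.2, 1.1, -1.5]
grip_width: 0.39
```

Request:
send_rows([
  [0,0,0.001],
  [0,0,0.001],
  [0,0,0],
  [0,0,0],
], turn=[0,0,0,0], claw=[0.025,0.025,0.025,0.025])

```text
clock: 44.4
position: [0.6012, 0.0771, 0.0881]
eef_rot: [2.388, 2.04, 0.001]
force: [-2.4, 1.0, 5.2]
grip_width: 0.389
```

Request:
send_rows([
  [0,0,0],
  [0,0,0],
  [0,0,0],
  [0,0,0],
  [0,0,0],
  [0,0,0],
  [0,0,-0.04],
  [0,0,-0.045],
  [0,0,-0.045],
  [0,0,-0.03],
], turn=[0,0,0,0,0,0,0,0,0,0], claw=[0.038,0.043,0.05,0.055,0.06,0.06,0.06,0.06,0.06,0.06])

```text
clock: 45.4
position: [0.6014, 0.0771, 0.2509]
eef_rot: [2.387, 2.039, 0.004]
force: [-0.3, -0.7, -0.8]
grip_width: 0.702
```

```bash
python3 mv.py .4097 -.3209 .25 .4097 -.3209 .081
python3 - <<'E'
from h import *
from bench import capture
c=capture("wrist");P=pts(c)
for n,x,y in(("bust",.601,.077),("shep",.584,-.0288)):
    h=P[(P[...,2]>.13)&(P[...,2]<.16)&(np.hypot(P[...,0]-x,P[...,1]-y)<.03)];print(n,len(h),h.mean(0),h[:,2].max())
E
```

```text
t 45.4 pos [0.6014 0.0771 0.2509] yaw 81.0 tilt 0.22 w 0.0599 F [-0.3 -0.7 -0.8]
[ 0.4097 -0.3209  0.25  ] total [-4.231e-01 -1.271e-01  2.000e-04] rows 11 each [-0.0385 -0.0116  0.    ]
[ 0.4097 -0.3209  0.081 ] total [-1.00e-04 -7.00e-04  1.69e-01] rows 5 each [-0.     -0.0001  0.0338]
bust 773 [0.60226588 0.08057459 0.13954399] 0.14493741378869196
shep 891 [ 0.58403943 -0.02507461  0.13711041] 0.14415804169766494
```

Both are upright at the right height. The angel is last.

Request:
send_rows([
  [-0.0423,-0.0127,0],
  [-0.0423,-0.0127,0],
  [-0.0423,-0.0127,0],
  [-0.0423,-0.0127,0],
  [-0.0423,-0.0127,0],
  [-0.0423,-0.0127,0],
  [-0.0423,-0.0127,0],
  [-0.0423,-0.0127,0],
  [-0.0423,-0.0127,0],
  [-0.0423,-0.0127,0],
], turn=[0,0,0,0,0,0,0,0,0,0], claw=[0.06,0.06,0.06,0.06,0.06,0.06,0.06,0.06,0.06,0.06])

```text
clock: 46.45
position: [0.4084, -0.3223, 0.2472]
eef_rot: [2.389, 2.04, 0.0]
force: [0.8, -1.4, -0.3]
grip_width: 0.704
```

Request:
send_rows([
  [0,0,0],
  [0,0,0],
  [0,0,0.045],
  [0,0,0.045],
  [0,0,0.04],
  [0,0,0.029],
  [0,0,0.01],
  [0,0,0],
  [0,0,0],
], turn=[0,0,0,0,0,0,0,0,0], claw=[0.06,0.06,0.06,0.06,0.06,0.06,0.06,0.06,0.06])

```text
clock: 47.35
position: [0.4103, -0.3211, 0.0798]
eef_rot: [2.386, 2.04, -0.0]
force: [0.7, -0.3, 0.3]
grip_width: 0.701
```

```bash
python3 mv.py .4097 -.3209 .081
```

```text
t 47.35 pos [ 0.4103 -0.3211  0.0798] yaw 81.0 tilt 0.14 w 0.0599 F [ 0.7 -0.3  0.3]
[ 0.4097 -0.3209  0.081 ] total [ 0.0001 -0.0006 -0.0012] rows 1 each [ 0.0001 -0.0006 -0.0012]
```

Request:
send_rows([
  [0,0,0],
  [0,0,0],
  [0,0,0],
  [0,0,0],
  [0,0,0],
  [0,0,0],
  [0,0,0],
  [0,0,0],
  [0,0,-0.01],
], turn=[0,0,0,0,0,0,0,0,0], claw=[0.05,0.042,0.036,0.03,0.025,0.02,0.02,0.02,0.02])

```text
clock: 48.25
position: [0.4089, -0.3203, 0.0875]
eef_rot: [-2.387, -2.038, -0.0]
force: [-0.3, 0.5, -1.7]
grip_width: 0.321
```

Request:
send_rows([
  [0,0,-0.02],
  [0,0,-0.035],
  [0,0,-0.035],
  [0,0,-0.035],
  [0,0,-0.035],
  [0,0,0],
  [0,0,0],
], turn=[0,0,0,0,0,0,0], claw=[0.02,0.02,0.02,0.02,0.02,0.02,0.02])

```text
clock: 48.95
position: [0.4093, -0.3207, 0.2483]
eef_rot: [2.389, 2.04, 0.0]
force: [-0.5, -0.1, -1.9]
grip_width: 0.323
```

```bash
python3 mv.py .5395 .034 .25 .5395 .034 .1
```

```text
t 48.95 pos [ 0.4093 -0.3207  0.2483] yaw 81.0 tilt 0.01 w 0.0276 F [-0.5 -0.1 -1.9]
[0.5395 0.034  0.25  ] total [ 0.3707  0.0731 -0.0017] rows 10 each [ 0.0371  0.0073 -0.0002]
[0.5395 0.034  0.1   ] total [ 0.   -0.    0.15] rows 4 each [ 0.     -0.      0.0375]
```

Request:
send_rows([
  [0.0371,0.0073,-0.001],
  [0.0371,0.0073,0],
  [0.0371,0.0073,0],
  [0.0371,0.0073,0],
  [0.0371,0.0073,0],
  [0.0371,0.0073,0],
  [0.0371,0.0073,0],
  [0.0371,0.0073,0],
  [0.0371,0.0073,0],
  [0.0371,0.0073,0],
], turn=[0,0,0,0,0,0,0,0,0,0], claw=[0.02,0.02,0.02,0.02,0.02,0.02,0.02,0.02,0.02,0.02])

```text
clock: 49.95
position: [0.5392, 0.0358, 0.2475]
eef_rot: [-2.387, -2.039, 0.004]
force: [0.4, -0.6, -1.4]
grip_width: 0.322
```

Request:
send_rows([
  [0,0,0],
  [0,0,0],
  [0,0,0.045],
  [0,0,0.045],
  [0,0,0.035],
  [0,0,0.02],
  [0,0,0.003],
  [0,0,0],
  [0,0,0],
], turn=[0,0,0,0,0,0,0,0,0], claw=[0.02,0.02,0.02,0.02,0.02,0.02,0.02,0.02,0.02])

```text
clock: 50.85
position: [0.5401, 0.0336, 0.1026]
eef_rot: [2.388, 2.039, 0.002]
force: [-0.1, -0.3, -1.1]
grip_width: 0.32
```

```bash
python3 mv.py .5395 .034 .089
```

```text
t 50.85 pos [0.5401 0.0336 0.1026] yaw 81.0 tilt 0.12 w 0.0274 F [-0.1 -0.3 -1.1]
[0.5395 0.034  0.089 ] total [ 0.0003 -0.0007  0.0136] rows 1 each [ 0.0003 -0.0007  0.0136]
```

Request:
send_rows([
  [0,0,0.005],
  [0,0,0.003],
  [0,0,0.002],
  [0,0,0.001],
  [0,0,0.001],
  [0,0,0],
], turn=[0,0,0,0,0,0], claw=[0.02,0.02,0.02,0.02,0.02,0.02])

```text
clock: 51.45
position: [0.5396, 0.0342, 0.0892]
eef_rot: [-2.389, -2.04, 0.0]
force: [-0.0, 0.3, -1.7]
grip_width: 0.325
```

Request:
send_rows([
  [0,0,0.001],
  [0,0,0.001],
  [0,0,0],
  [0,0,0],
], turn=[0,0,0,0], claw=[0.02,0.02,0.02,0.02])

```text
clock: 51.85
position: [0.5397, 0.0342, 0.0877]
eef_rot: [2.388, 2.04, 0.001]
force: [-1.7, -0.1, 5.8]
grip_width: 0.322
```

Contact. I release, rise and back off towards the robot for a final check.

Request:
send_rows([
  [0,0,0],
  [0,0,0],
  [0,0,0],
  [0,0,0],
  [0,0,0],
  [0,0,0],
  [0,0,-0.04],
  [0,0,-0.045],
  [0,0,-0.045],
  [0,0,-0.04],
], turn=[0,0,0,0,0,0,0,0,0,0], claw=[0.032,0.037,0.045,0.055,0.06,0.06,0.06,0.06,0.06,0.06])

```text
clock: 52.85
position: [0.5394, 0.0342, 0.2597]
eef_rot: [2.388, 2.04, 0.001]
force: [0.3, 0.8, 0.2]
grip_width: 0.705
```

Request:
send_rows([
  [0,-0.04,0],
  [0,-0.04,0],
  [0,-0.04,0],
  [0,-0.04,0],
  [0,0,0],
  [0,0,0],
], turn=[0,0,0,0,0,0], claw=[0.06,0.06,0.06,0.06,0.06,0.06])

```text
clock: 53.45
position: [0.3815, 0.0592, 0.2578]
eef_rot: [2.388, 2.04, 0.002]
force: [1.2, 0.2, 0.6]
grip_width: 0.703
```

```bash
python3 mv.py
python3 - <<'E'
from h import *
from bench import capture
for n in("top","scene"):
    c=capture(n);np.savez(n+"9.npz",**c)
    a=c["frame"][:,:,::-1]
    if n=="top":
        P=pts(c)
        for q,x,y in(("bust",.601,.077),("shep",.584,-.0288),("angel",.5395,.034)):
            k=P[(P[...,2]>.118)&(P[...,2]<.16)&(np.hypot(P[...,0]-x,P[...,1]-y)<.03)];print(q,len(k),k.mean(0),k[:,2].max())
        m=(P[...,2]>.045)&(P[...,2]<.085)&(np.hypot(P[...,0]-.518,P[...,1]-.287)<.04);print("lamb",rect(P,m))
        b=cv2.resize(a[150:265,80:320],None,fx=3.3,fy=3.3,interpolation=cv2.INTER_CUBIC)
    else: b=cv2.resize(a[120:310,200:460],None,fx=3,fy=3,interpolation=cv2.INTER_CUBIC)
    cv2.imwrite(f"pics/{n}9.png",b)
E
```

```text
t 53.45 pos [0.3815 0.0592 0.2578] yaw 81.0 tilt 0.09 w 0.06 F [1.2 0.2 0.6]
bust 187 [0.59948217 0.07571936 0.1378064 ] 0.14505757794968765
shep 267 [ 0.58302106 -0.02960092  0.13664026] 0.14411321015764433
angel 161 [0.54015733 0.03370493 0.1324495 ] 0.13995368181750206
lamb (array([519.5, 285.1]), array([27.7, 44. ]), 82.4)
```

View pics/top9.png

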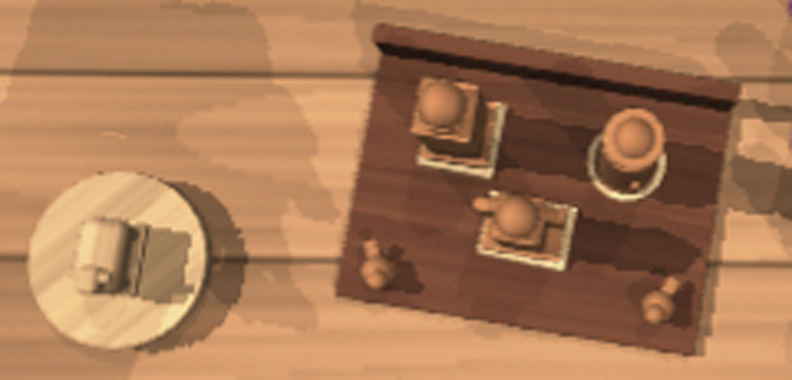

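View pics/scene9.png

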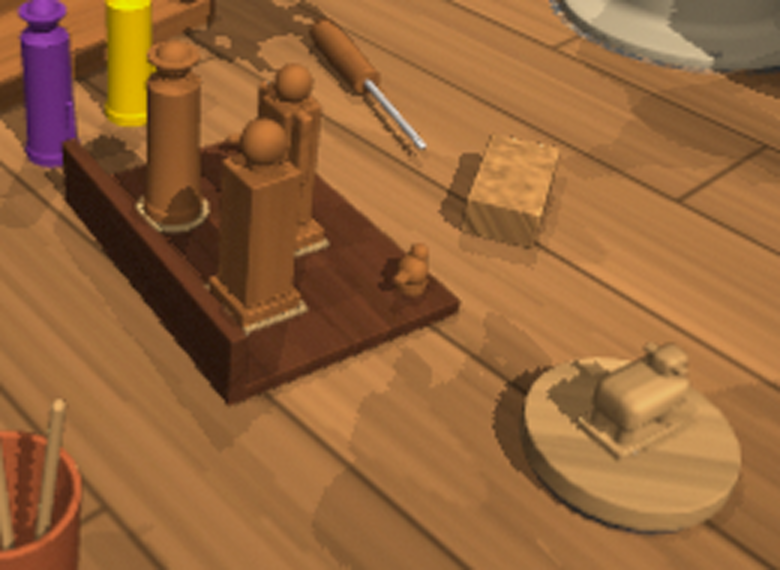

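In the last top view the bust (455,120), shepherd (630,155) and angel (520,225) stand on their own seats, each with an even pale border, and the lamb is at (108,257) on the turntable. The gripper is clear of everything, so I'm handing in.

```bash
python3 -c "
from bench import close_job
print(close_job())"
```

```text
the job is handed in; nothing more can be done
None
```

The job is done and handed in after about 53 s of the 152 s allowed; no verdict was reported. I stood all three figures in the tray, then set the lamb on the turntable, and only then put shepherd, bust and angel back on the round, square and oblong seats.

**Last checks** (top and scene cameras, gripper open and clear):
- **Figures:** all upright at the right height, and within about 3 mm of their seat centres.
- **Alignment:** bust and angel looked lined up with their seats in both views. I set both down at yaw -9°.
- **Lamb:** upright, about 1 to 3 mm from the turntable's steel dot.
- **Forces and tipping:** the force readings between moves peaked at about 18 N, when the shepherd was set down. Nothing was seen to tip.

**Disagreements:** the cameras differed by about 2° on the stand's yaw (-9° from the top, -11° from the wrist). They also differed by 2 to 5 mm on some positions, such as the bust and shepherd heads. Both are well inside the tolerances, and no check failed.

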